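Strip a screening can off its coil base

TASK

A square metal screening can is stuck over its flanged coil base. Slide the base fully home under the two lips of the stripper below the low shelf, so that the lips hold it down, then lift the can off it and set the can down, without dropping it, open end down on the floor of the shallow tray. Leave the base home in the stripper and do not disturb the dropper bottle, the dish of screws or the solder reel.

Things in the scene. Friction and masses are not known exactly. Their poses are not given: they have to be found in the camera images.
- can_centre (a point): Centre of the screening can, half-way up: plain aluminium square can, 44 x 44 x 56 mm tall, 3 mm walls, closed top, open below, 80 g; z up, x and y square to its side faces (either pair can be gripped). At the start its lower edge is 6 mm above the bench. Clear of the base after 50 mm of lift.
- coil_base: Coil base, grey plastic: flange 72 x 72 x 6 mm with a post 48 mm tall inside the can, 120 g. Origin: centre of the flange's underside, z up, x and y along its edges; the can sits centred and square on it. Sprung pads in the can cling to the post: a lifted or pushed can takes the base along; held down, it lets go at a few newtons. May enter the stripper any of its four ways round.
- stripper: Stripper, fixed: two aluminium rails with inward lips. Origin on the bench at the centre of the base's home place; x is the slide-in direction (level, away from the robot), y left, z up. The flange slides on the bench between the rails (78 mm apart inside, x = -40 to +40 mm); slanted lead-ins, 16 mm high, widen to 109 mm at x = -67 mm. A stop bar stops the flange at x = 0, its home.
- lip (a point): Middle of the lower inner edge of the stripper's left lip, 9.5 mm above the bench. The lips are 6.5 mm thick (top 16 mm above the bench), run along the whole rails and leave 56 mm between them for the can. Axes as the stripper's.
- shelf_edge (a point): Middle of the lower front edge of the plywood shelf fixed over the stripper, 200 mm above the bench, right above the home centre. The board reaches 125 mm back and 110 mm to each side, 16 mm thick, with two small things on it; side panels stand 65 to 125 mm back. The gripper must come in tilted below it, its body leaning to -x. Axes as the stripper's.
- tray: Shallow square steel tray, fixed, open above: outside 125 x 125 mm, walls 4 mm thick and 14 mm high, floor 4 mm thick. Origin at the centre of its underside on the bench, z up, x and y along its sides.
- flux_bottle: Bystander: small brown dropper bottle, 33 mm across, 102 mm tall, standing; origin at the centre of its underside.
- screw_dish: Bystander: round steel dish of screws, 89 mm across, 18 mm high; origin at the centre of its underside.
- solder_reel: Bystander: reel of solder lying flat, about 55 x 88 x 35 mm; origin at the centre of its underside.
Things that resemble listed ones, but are neither listed nor needed, are in the scene too. What is meant by the part that bears can_centre is not turquoise, and is the larger of those in its own colour.

How it is judged:
By the outcome, as a careful person would: the job done as asked, in the order asked, and still so for the second after the job is handed in, with the robot touching nothing.
It also fails if it takes over 58 s, if anything falls off the work surface, if the arm or the gripper's body presses on something with over 40 N, if the wrist force passes 120 N, or if a joint passes its speed limit or range.

ROBOT

A 7-joint arm with a two-finger parallel gripper is mounted at the origin on a cart in front of the work surface, level with it; the furniture and walls round the work are solid. World frame = base frame: x ahead of the robot, y to its left, z up, the work surface at z = 0. Lengths are in m, angles in degrees, forces in N, time in s.
With the tool pointing down it reaches from about 0.4 to 0.85 m from the base axis. Payload 10.4 kg.
Tool frame: the origin (TCP) lies at the very end of the fingers, on their centre line; the grasp point (between the pads) lies 19 mm behind it (robot.pinch_z is the z of the grasp point in the tool frame, in m); z points along the fingers, y is the line along which they close (so a half turn about z gives the same grasp; the last joint's range is limited). The gripper opens to 87 mm and grips with 3 to 60 N. Pads are 19 mm wide; open, the fingers measure 117 mm over their backs; the gripper's body (75 mm by 190 mm) begins 51 mm behind the grasp point.
Start: joints at [67.575, 19.034, -3.707, 83.658, 1.238, 77.344, -5.071], TCP at [0.225, -0.583, 0.223] pointing down, gripper open.
Joint ranges: [-148.97, 148.97], [-28.65, 121.19], [-84.17, 76.75], [9.2, 138.47], [-72.65, 252.65], [3.7, 117.97], [-149.18, 149.18]. Speed limits (degrees/s): [127.2, 127.2, 159.86, 159.86, 180, 180, 180].

INTERFACE

Orientations are given as a 3x3 rotation matrix whose columns are the frame's x, y, z axes.
In Python, from plant import robot gives the robot as it stands.
- The arm moves only by the shell command python3 -m inch 'ROWS' [FORCE]. ROWS is JSON, a list of rows, each an object of numbers: "x", "y", "z": the shift along the world's x, y, z as a fraction of full scale; "twist": the turn about the world's z as a fraction of full scale; "hand": the opening, from -1 (shut) to 1 (fully open). In form: [{"x": .., "y": .., "z": .., "twist": .., "hand": ..}, ...]. A call has 1 to 12 rows; each row is the pose to reach, as a shift and turn from the pose commanded when the call began, turning the shorter way round; what a row does not reach only later rows make up. Full scale, the value 1, is 0.2 m for a shift and pi rad for a turn. A row lasts 1/8 s, in which the tool goes at most 62.5 mm and 10.7 degrees, less where a joint would pass 70% of its speed; a pose out of reach is approached as far as the arm can. A call with a number of a shift or a turn outside -1 to 1 is refused whole. A call with a gripper value outside its range is refused whole. The fingers move at their own pace and stop on an object; FORCE is the grip in N (left out, the last holds). Time passes only in rows, so rows that repeat a pose let the fingers close. It gives the time, the measured TCP pose, the force, the opening and the grip force at its end, in the units of the state.
- robot.observe(): the state, without advancing time (a new reading comes with each control period).
- robot.grab_frame(name): name is "scene" or "top" or "wrist"; returns a dict with "image" (420x560x3 uint8, red, green, blue), "depth" (420x560 float32, m along the optical axis (not along the pixel's ray), 0 where there is no reading), "camera_matrix" (3x3 intrinsics, pixels), "D" ([k1, k2, p1, p2, k3] as OpenCV has them; the pictures are not rectified), "T" (4x4, takes a point from camera to world coordinates); the wrist camera has in their place "tool_from_camera" (4x4, takes a point from camera to tool coordinates, whose origin is the TCP and whose axes are the flange's). Camera axes: x right, y down, z forward; pixel columns grow to the right and rows downward; lengths in m; the calibration is good to about 2 mm. A picture is of the moment at which its call begins: read the wrist's pose just before it.
- robot.hand_in(): hands the job in; it is judged then, once.
The state is a dict: "t": time; "joint_positions": joint angles; "joint_velocities": joint speeds; "effort": joint torques, N m; "ee_pos": TCP position; "eef_rot": TCP orientation; "ft_force": force on the tool from outside, world axes, zero at the start; "wrist_torque": the same for the moment, N m; "grip_width": opening from 0.0 (shut) to 1.0 (fully open); "gripper_force": force on a finger pad.
Only numpy, scipy, OpenCV 4.12 (cv2) and the standard library are available. Lean on these libraries where they do the work, as an engineer would, in place of code of your own. Each camera call takes 0.05 s, during which the arm holds its last target. There are 200 camera calls.

## Working session

There is one attempt and no reset: what is moved stays moved. The work goes in short steps, Python scripts to look and compute and a shell command to move; the robot and the scene stay as the last step left them, time stands still between calls to the robot, and variables do not carry over. Pictures are saved under pics/ and viewed, at most 10 in all, crops included, and the job is handed in when it is done.

```bash
ls; mkdir -p pics; cat > h.py <<'E'
import numpy as np, cv2
from plant import robot
def grab(n):
    s=robot.observe(); f=robot.grab_frame(n)
    if 'T' not in f:
        W=np.eye(4);W[:3,:3]=np.array(s['eef_rot']);W[:3,3]=s['ee_pos'];f['T']=W@np.array(f['tool_from_camera'])
    f['T']=np.array(f['T']);f['K']=np.array(f['camera_matrix'],float);f['D']=np.array(f['D'],float);return f
def rays(f,px):
    p=cv2.undistortPoints(np.array(px,float).reshape(-1,1,2),f['K'],f['D']).reshape(-1,2)
    return np.c_[p,np.ones(len(p))]@f['T'][:3,:3].T, f['T'][:3,3]
def onplane(f,px,z):
    d,o=rays(f,px); return o+d*((z-o[2])/d[:,2])[:,None]
def cloud(f):
    h,w=f['depth'].shape; v,u=np.mgrid[:h,:w]
    d,o=rays(f,np.c_[u.ravel(),v.ravel()]); return (o+d*f['depth'].reshape(-1,1)).reshape(h,w,3)
def save(f,n): cv2.imwrite('pics/'+n,f['image'][:,:,::-1])
E
python3 - <<'E'
from h import *
import pickle
for n in ['scene','top']:
    f=grab(n); save(f,n+'0.png'); pickle.dump(f,open(n+'.pkl','wb')); print(n,f['T'].round(3).tolist(),f['K'].round(1).tolist())
print(robot.observe())
E
```

```text
pics
scene [[0.912, -0.198, 0.36, 0.26], [-0.41, -0.488, 0.77, -0.548], [0.023, -0.85, -0.526, 0.621], [0.0, 0.0, 0.0, 1.0]] [[384.9, 0.0, 276.3], [0.0, 384.9, 212.1], [0.0, 0.0, 1.0]]
top [[-0.004, -0.989, 0.148, 0.43], [-1.0, 0.005, 0.003, 0.141], [-0.003, -0.148, -0.989, 1.203], [0.0, 0.0, 0.0, 1.0]] [[401.4, 0.0, 280.1], [0.0, 401.4, 207.4], [0.0, 0.0, 1.0]]
{'t': 0.1, 'joint_positions': array([67.57614144, 19.06860439, -3.70933056, 83.70019732,  1.23843001,
       77.34501407, -5.07138399]), 'joint_velocities': array([ 0.02268822, -0.07773246,  0.08722493, -0.13090754,  0.05032998,
        0.06128283,  0.04603788]), 'effort': array([ 1.21168268e-03, -6.24544573e+01,  2.44512706e-02, -3.90720963e+01,
       -6.13888702e-02,  3.66471894e-02,  3.71595286e-05]), 'ee_pos': array([ 0.22518043, -0.58264952,  0.22183918]), 'eef_rot': array([[ 9.32754173e-01,  3.60512664e-01, -5.20726576e-04],
       [ 3.60513035e-01, -9.32753428e-01,  1.18036451e-03],
       [-6.01731455e-05, -1.28871864e-03, -9.99999168e-01]]), 'ft_force': array([-0.39723394, -0.02734984, -0.11396405]), 'wrist_torque': array([ 0.02439329, -0.00774004, -0.02231378]), 'gripper_force': 0.0, 'grip_width': 1.0005894573839473}
```

View pics/scene0.png

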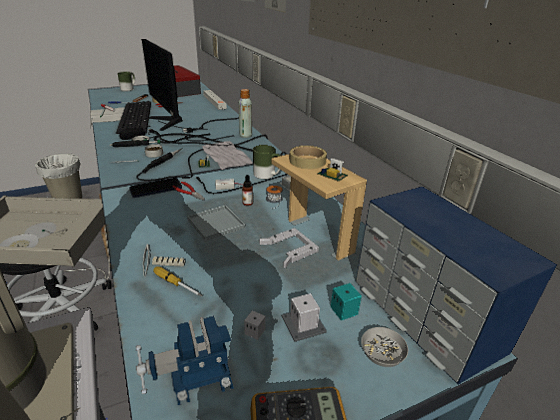

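View pics/top0.png

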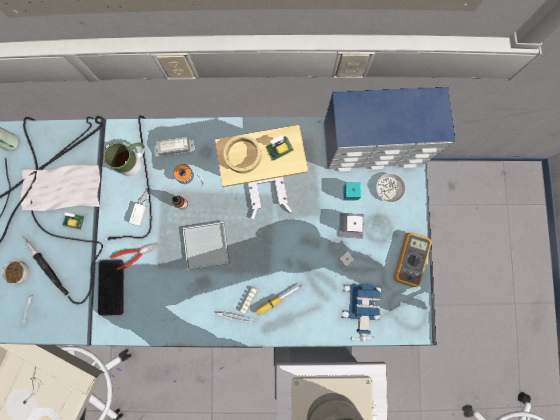

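The can to use is the larger aluminium one, at (351,225) in top and (303,308) in scene. The small grey can at (346,258) and the turquoise one are decoys. The white stripper rails are at (252–285,180–215) below the shelf, and the tray is at (204,245).

```bash
python3 -m inch --help 2>&1 | head -20; python3 - <<'E'
from h import *
import pickle
F={n:pickle.load(open(n+'.pkl','rb')) for n in ['scene','top']}
t=F['top'];C=cloud(t);img=t['image'].astype(int)
def rect(m,z,name):
    m=m.astype(np.uint8);n,l,st,c=cv2.connectedComponentsWithStats(m)
    i=1+np.argmax(st[1:,4]); ys,xs=np.where(l==i)
    P=onplane(t,np.c_[xs,ys],z)[:,:2]; r=cv2.minAreaRect((P*1000).astype(np.float32)); print(name,st[i],np.round(r[0],1),np.round(r[1],1),round(r[2],1))
def win(x0,x1,y0,y1):
    w=np.zeros((420,560),bool);w[y0:y1,x0:x1]=1;return w
Z=C[:,:,2]
w=win(325,380,205,245)
print('can top z',np.percentile(Z[w],[5,50,80,90,95,99]).round(4))
rect(w&(Z>.05),.062,'can');
rect(w&(Z>.003),.006,'can+base')
w=win(175,235,215,275); print('tray z',np.percentile(Z[w],[5,25,50,75,95,99]).round(4)); rect(w&(Z>.008),.014,'tray')
w=win(240,300,172,225); rect(w&(Z>.009)&(Z<.05),.016,'rails')
w=win(205,310,120,195); rect(w&(Z>.17),.216,'shelf')
print('shelf z',np.percentile(Z[w],[50,75,90]).round(3))
s=F['scene'];Cs=cloud(s)
for n,(x0,x1,y0,y1) in {'can':(285,322,288,325),'strip':(255,322,225,270)}.items():
    ww=Cs[y0:y1,x0:x1].reshape(-1,3); print(n,np.percentile(ww,[2,50,98],axis=0).round(3).tolist())
a=t['image'][110:290,160:400];cv2.imwrite('pics/topc.png',cv2.resize(a,None,fx=3.3,fy=3.3,interpolation=2)[:,:,::-1])
E
```

```text
invalid input: not JSON, or not a number
can top z [-0.0042  0.0003  0.0057  0.0589  0.062   0.0652]
can [346 216  16  16 251] [553.2 -65.4] [43.2 43.9] 88.4
can+base [339 212  25  27 537] [554.8 -67.3] [72.5 78.4] 89.6
tray z [-0.0035 -0.0007  0.0017  0.0043  0.0121  0.0167]
tray [182 221  47  49 258] [495.8 366.7] [126.1 126.5] 8.8
rails [249 177  43  42 551] [639.  178.7] [110.3 118.7] 9.3
shelf [ 215  125   93   62 4217] [711.7 192.8] [127.9 221.2] 9.8
shelf z [0.213 0.216 0.221]
can [[0.525, -0.09, -0.002], [0.557, -0.058, 0.028], [0.631, 0.037, 0.065]]
strip [[0.543, 0.09, -0.003], [0.638, 0.186, -0.0], [0.751, 0.298, 0.017]]
```

View pics/topc.png

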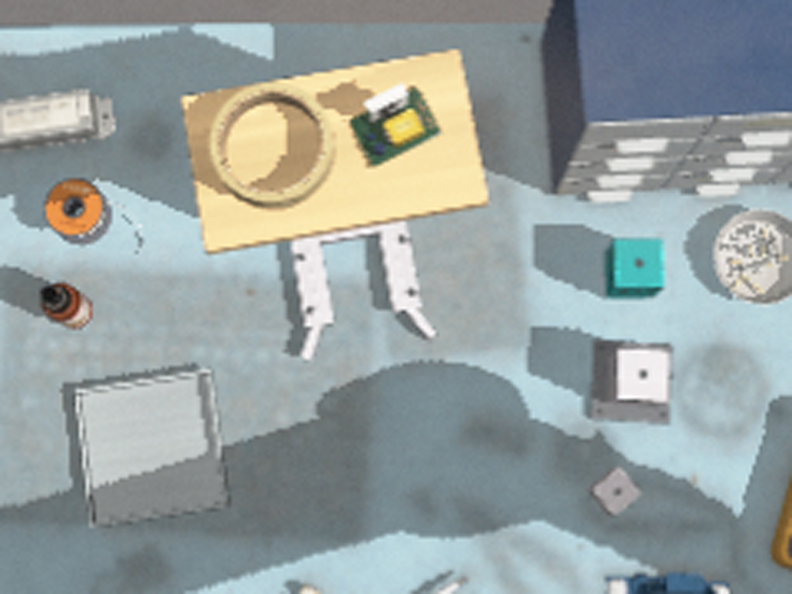

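Shelf and rails agree on a yaw of about +9.5°, with home at about (0.650, 0.182). The can is at (0.553, −0.065), its top at 0.062. The moves have no tilt axis, but a pose past the reach limit may make the arm lean outward, and that lean might carry over. I'll test this over the empty floor on the −y side.

```bash
cat > st.py <<'E'
from h import *
s=robot.observe();R=np.array(s['eef_rot'])
print(round(s['t'],2),'p',np.round(s['ee_pos'],4),'z',R[:,2].round(3),'y',R[:,1].round(3),'J',np.round(s['joint_positions'],1),'F',np.round(s['ft_force'],1),'w',round(s['grip_width'],3),round(s['gripper_force'],1))
E
python3 -m inch '[{"x":0.2,"y":-0.3,"z":0},{"x":0.4,"y":-0.6,"z":0},{"x":0.4,"y":-0.9,"z":0},{"x":0.4,"y":-1,"z":0},{"x":0.4,"y":-1,"z":0}]'; python3 st.py
```

```text
0.1 p [ 0.2252 -0.5826  0.2218] z [-0.001  0.001 -1.   ] y [ 0.361 -0.933 -0.001] J [67.6 19.1 -3.7 83.7  1.2 77.3 -5.1] F [-0.4 -0.  -0.1] w 1.001 0.0invalid input at $[0]: expected keys x, y, z, twist, hand
```

```bash

python3 -m inch '[{"x":0.2,"y":-0.3,"z":0,"twist":0,"hand":1},{"x":0.4,"y":-0.6,"z":0,"twist":0,"hand":1},{"x":0.4,"y":-0.9,"z":0,"twist":0,"hand":1},{"x":0.4,"y":-1,"z":0,"twist":0,"hand":1},{"x":0.4,"y":-1,"z":0,"twist":0,"hand":1}]'; python3 st.py
```

```text
t: 0.72
ee_pos: [0.3045, -0.7843, 0.2162]
eef_rot: [[0.933, 0.359, -0.003], [0.359, -0.933, 0.005], [-0.001, -0.006, -1.0]]
ft_force: [1.0, 0.3, -0.1]
grip_width: 1.002
gripper_force: 0.0
0.72 p [ 0.3045 -0.7843  0.2162] z [-0.003  0.005 -1.   ] y [ 0.359 -0.933 -0.006] J [66.1 52.  -1.5 34.   1.2 94.3 -3.6] F [ 1.   0.3 -0.1] w 1.002 0.0
```

```bash

python3 -m inch '[{"x":0.1,"y":-0.3,"z":0,"twist":0,"hand":1},{"x":0.2,"y":-0.6,"z":0,"twist":0,"hand":1},{"x":0.3,"y":-0.7,"z":0,"twist":0,"hand":1},{"x":0.3,"y":-0.7,"z":0,"twist":0,"hand":1},{"x":0.3,"y":-0.7,"z":0,"twist":0,"hand":1}]'; python3 st.py
```

```text
t: 1.35
ee_pos: [0.3272, -0.8478, 0.202]
eef_rot: [[0.934, 0.357, 0.02], [0.358, -0.933, -0.049], [0.001, 0.053, -0.999]]
ft_force: [-0.2, -0.0, 0.6]
grip_width: 0.998
gripper_force: 0.0
1.35 p [ 0.3272 -0.8478  0.202 ] z [ 0.02  -0.049 -0.999] y [ 0.357 -0.933  0.053] J [ 62.2  70.7  64.3   9.4 -61.9 102.    1.9] F [-0.2 -0.   0.6] w 0.998 0.0
```

```bash

python3 -m inch '[{"x":-0.1,"y":0.25,"z":0,"twist":0,"hand":1},{"x":-0.2,"y":0.5,"z":0,"twist":0,"hand":1},{"x":-0.3,"y":0.75,"z":0,"twist":0,"hand":1},{"x":-0.4,"y":1,"z":0,"twist":0,"hand":1},{"x":-0.4,"y":1,"z":0,"twist":0,"hand":1}]'; python3 st.py
```

```text
t: 1.98
ee_pos: [0.2502, -0.6527, 0.2007]
eef_rot: [[0.933, 0.358, 0.021], [0.359, -0.932, -0.046], [0.003, 0.051, -0.999]]
ft_force: [0.3, -0.2, 3.2]
grip_width: 1.002
gripper_force: 0.0
1.98 p [ 0.2502 -0.6527  0.2007] z [ 0.021 -0.046 -0.999] y [ 0.358 -0.932  0.051] J [ 23.1  47.   74.3  78.5 -46.3  84.1  25.1] F [ 0.3 -0.2  3.2] w 1.002 0.0
```

Confirmed: the lean carries over (about 3° gained and kept). Going high should saturate joint 6 and give a larger lean.

```bash

python3 -m inch '[{"x":0,"y":0,"z":0.3,"twist":0,"hand":1},{"x":0,"y":0,"z":0.6,"twist":0,"hand":1},{"x":0,"y":0,"z":0.9,"twist":0,"hand":1},{"x":0,"y":0,"z":1,"twist":0,"hand":1}]'>/dev/null; python3 st.py
python3 -m inch '[{"x":0,"y":0,"z":0.3,"twist":0,"hand":1},{"x":0,"y":0,"z":0.6,"twist":0,"hand":1},{"x":0,"y":0,"z":0.9,"twist":0,"hand":1},{"x":0,"y":0,"z":1,"twist":0,"hand":1}]'>/dev/null; python3 st.py
```

```text
2.48 p [ 0.2498 -0.6552  0.4057] z [ 0.023 -0.051 -0.998] y [ 0.358 -0.932  0.056] J [ 32.   40.3  73.5  54.7 -41.6 103.9  17.5] F [-1.2  0.2 -1.4] w 1.005 0.0
2.98 p [ 0.2527 -0.6499  0.5159] z [ 0.012 -0.036 -0.999] y [ 0.367 -0.93   0.038] J [ 55.8  35.9  29.4  27.1 -19.2 117.1   2.2] F [ 0.6 -1.  -1.7] w 1.002 0.0
```

```bash

python3 -m inch '[{"x":0,"y":0,"z":0.3,"twist":0,"hand":1},{"x":0,"y":0,"z":0.6,"twist":0,"hand":1},{"x":0,"y":0,"z":0.9,"twist":0,"hand":1},{"x":0,"y":0,"z":1,"twist":0,"hand":1}]'>/dev/null; python3 st.py
python3 -m inch '[{"x":0,"y":0,"z":0.3,"twist":0,"hand":1},{"x":0,"y":0,"z":0.6,"twist":0,"hand":1},{"x":0,"y":0,"z":0.9,"twist":0,"hand":1},{"x":0,"y":0,"z":1,"twist":0,"hand":1}]'>/dev/null; python3 st.py
```

```text
3.48 p [ 0.3084 -0.6545  0.5634] z [ 0.007 -0.182 -0.983] y [ 0.452 -0.877  0.165] J [ 58.4  37.3   1.4  15.8   4.6 117.6  -1.2] F [ 0.8 -1.3 -1.2] w 0.998 0.0
3.98 p [ 0.2822 -0.6106  0.6313] z [ 0.035 -0.239 -0.97 ] y [ 0.449 -0.864  0.229] J [ 50.6  30.8  30.2  19.7 -15.2 117.9   3.4] F [-0.  -0.1 -0.7] w 1.002 0.0
```

```bash

python3 -m inch '[{"x":0,"y":0,"z":-0.3,"twist":0.06,"hand":1},{"x":0,"y":0,"z":-0.6,"twist":0.12,"hand":1},{"x":0,"y":0,"z":-0.9,"twist":0.18,"hand":1},{"x":0,"y":0,"z":-1,"twist":0.24,"hand":1},{"x":0,"y":0,"z":-1,"twist":0.3,"hand":1},{"x":0,"y":0,"z":-1,"twist":0.36,"hand":1},{"x":0,"y":0,"z":-1,"twist":0.42,"hand":1},{"x":0,"y":0,"z":-1,"twist":0.48,"hand":1},{"x":0,"y":0,"z":-1,"twist":0.54,"hand":1},{"x":0,"y":0,"z":-1,"twist":0.6,"hand":1},{"x":0,"y":0,"z":-1,"twist":0.65,"hand":1},{"x":0,"y":0,"z":-1,"twist":0.65,"hand":1}]'>/dev/null; python3 st.py
python3 -m inch '[{"x":0,"y":0,"z":0.3,"twist":0,"hand":1},{"x":0,"y":0,"z":0.6,"twist":0,"hand":1},{"x":0,"y":0,"z":0.9,"twist":0,"hand":1},{"x":0,"y":0,"z":1,"twist":0,"hand":1}]'>/dev/null; python3 st.py
```

```text
5.47 p [ 0.2837 -0.6114  0.4281] z [ 0.195  0.14  -0.971] y [0.561 0.796 0.228] J [ 59.9  29.4  16.2  47.6 -22.  107.7 122.6] F [-1.  -0.   0.2] w 1.0 0.0
5.97 p [ 0.2826 -0.5757  0.5674] z [ 0.256  0.069 -0.964] y [0.559 0.803 0.206] J [ 66.6  27.5   3.4  31.8 -19.2 117.9 114.3] F [ 0.3 -0.6 -0.4] w 1.001 0.0
```

```bash

python3 -m inch '[{"x":0,"y":0,"z":0.3,"twist":0,"hand":1},{"x":0,"y":0,"z":0.6,"twist":0,"hand":1},{"x":0,"y":0,"z":0.9,"twist":0,"hand":1},{"x":0,"y":0,"z":1,"twist":0,"hand":1}]'>/dev/null; python3 st.py
python3 -m inch '[{"x":0,"y":0,"z":0.3,"twist":0,"hand":1},{"x":0,"y":0,"z":0.6,"twist":0,"hand":1},{"x":0,"y":0,"z":0.9,"twist":0,"hand":1},{"x":0,"y":0,"z":1,"twist":0,"hand":1}]'>/dev/null; python3 st.py
```

```text
6.47 p [ 0.2734 -0.5356  0.6404] z [ 0.314 -0.021 -0.949] y [0.577 0.798 0.173] J [ 81.2  22.9 -29.9  30.1  -3.3 117.9 105.4] F [-0.2 -1.2 -0.6] w 0.999 0.0
6.97 p [ 0.2759 -0.4981  0.6902] z [ 0.355 -0.08  -0.931] y [0.585 0.796 0.155] J [ 75.8  17.6 -18.1  30.  -11.3 117.9 104.8] F [0.9 0.7 0.5] w 1.002 0.0
```

```bash

python3 -m inch '[{"x":0,"y":0,"z":0,"twist":0.06,"hand":1},{"x":0,"y":0,"z":0.3,"twist":0.12,"hand":1},{"x":0,"y":0,"z":0.6,"twist":0.14,"hand":1},{"x":0,"y":0,"z":0.9,"twist":0.14,"hand":1}]'>/dev/null; python3 st.py
python3 -m inch '[{"x":0,"y":0,"z":0.3,"twist":0,"hand":1},{"x":0,"y":0,"z":0.6,"twist":0,"hand":1},{"x":0,"y":0,"z":0.9,"twist":0,"hand":1},{"x":0,"y":0,"z":1,"twist":0,"hand":1}]'>/dev/null; python3 st.py
```

```text
7.47 p [ 0.2409 -0.4875  0.7398] z [ 0.465 -0.116 -0.877] y [0.381 0.921 0.08 ] J [ 94.   17.8 -42.4  26.5  -7.5 117.9 116.9] F [-0.4 -1.9 -1.7] w 0.997 0.0
7.97 p [ 0.2483 -0.4592  0.7814] z [ 0.492 -0.178 -0.852] y [0.414 0.909 0.049] J [ 88.1  14.3 -31.4  24.1 -13.5 117.9 114.7] F [-0.5  0.2 -0.4] w 0.999 0.0
```

```bash

python3 -m inch '[{"x":0,"y":0,"z":-0.25,"twist":0.055,"hand":1},{"x":0,"y":0,"z":-0.25,"twist":0.11,"hand":1},{"x":0,"y":0,"z":-0.25,"twist":0.11,"hand":1},{"x":0,"y":0,"z":-0.25,"twist":0.11,"hand":1}]'>/dev/null; python3 st.py
```

```text
8.47 p [ 0.2477 -0.4597  0.7304] z [ 0.524 -0.    -0.851] y [0.083 0.995 0.051] J [101.1  17.4 -47.8  31.2 -15.  117.9 131.9] F [ 0.4  0.9 -0.2] w 1.0 0.0
```

```bash

python3 -m inch '[{"x":0,"y":0,"z":0.25,"twist":0,"hand":1},{"x":0,"y":0,"z":0.25,"twist":0,"hand":1},{"x":0,"y":0,"z":0.25,"twist":0,"hand":1}]'>/dev/null; python3 st.py
```

```text
8.85 p [ 0.2529 -0.4503  0.7525] z [ 0.546 -0.027 -0.837] y [0.095 0.995 0.03 ] J [103.4  18.2 -56.9  28.6 -10.1 117.9 128.4] F [-0.3 -1.  -0.3] w 1.0 0.0
```

```bash

python3 -m inch '[{"x":0,"y":0,"z":0.3,"twist":0.02,"hand":1},{"x":0,"y":0,"z":0.3,"twist":0.02,"hand":1},{"x":0,"y":0,"z":0.3,"twist":0.02,"hand":1}]'>/dev/null; python3 st.py
```

```text
9.22 p [ 0.2607 -0.4369  0.772 ] z [ 0.578 -0.027 -0.816] y [0.052 0.999 0.004] J [103.5  18.1 -59.4  26.8 -10.4 117.9 128.9] F [-1.1  0.2  0.9] w 1.002 0.0
```

Lean is now 35° with the closing line level, pointing along about +x. Next is moving down towards the can.

```bash

python3 -m inch '[{"x":0.1,"y":0.2,"z":-0.2,"twist":0,"hand":1},{"x":0.2,"y":0.35,"z":-0.4,"twist":0,"hand":1},{"x":0.35,"y":0.55,"z":-0.6,"twist":0,"hand":1},{"x":0.5,"y":0.75,"z":-0.8,"twist":0,"hand":1},{"x":0.6,"y":0.9,"z":-1,"twist":0,"hand":1},{"x":0.6,"y":0.9,"z":-1,"twist":0,"hand":1}]'>/dev/null; python3 st.py
python3 -m inch '[{"x":0.1,"y":0.2,"z":-0.2,"twist":0,"hand":1},{"x":0.2,"y":0.35,"z":-0.4,"twist":0,"hand":1},{"x":0.35,"y":0.55,"z":-0.6,"twist":0,"hand":1},{"x":0.45,"y":0.75,"z":-0.8,"twist":0,"hand":1},{"x":0.5,"y":0.85,"z":-1,"twist":0,"hand":1},{"x":0.5,"y":0.85,"z":-1,"twist":0,"hand":1}]'>/dev/null; python3 st.py
```

```text
9.97 p [ 0.368  -0.2731  0.5929] z [ 0.58  -0.031 -0.814] y [0.056 0.998 0.002] J [109.4 -21.8 -35.5  83.4 -46.3  97.2 147.8] F [ 1.8 -0.7 -0.3] w 0.998 0.0
10.72 p [ 0.4528 -0.1323  0.4284] z [ 0.576 -0.03  -0.817] y [0.059 0.998 0.005] J [ 49.5 -28.4 -19.7 109.9 -26.5  66.  120.1] F [-0.9 -1.  -0.2] w 1.0 0.0
```

```bash

python3 -m inch '[{"x":0.15,"y":0.15,"z":-0.1,"twist":0,"hand":1},{"x":0.25,"y":0.25,"z":-0.3,"twist":0,"hand":1},{"x":0.25,"y":0.3,"z":-0.5,"twist":0,"hand":1},{"x":0.25,"y":0.3,"z":-0.7,"twist":0,"hand":1},{"x":0.25,"y":0.3,"z":-0.8,"twist":0,"hand":1},{"x":0.25,"y":0.3,"z":-0.8,"twist":0,"hand":1}]'>/dev/null; python3 st.py
python3 - <<'E'
from h import *
import pickle
f=grab('wrist');save(f,'w1.png');pickle.dump(f,open('w1.pkl','wb'))
E
```

```text
11.47 p [ 0.5017 -0.0725  0.2675] z [ 0.573 -0.029 -0.819] y [0.059 0.998 0.005] J [ 47.8 -24.4 -33.5 124.8 -27.8  43.3 114. ] F [-0.7 -0.1  0.5] w 0.999 0.0
```

View pics/w1.png

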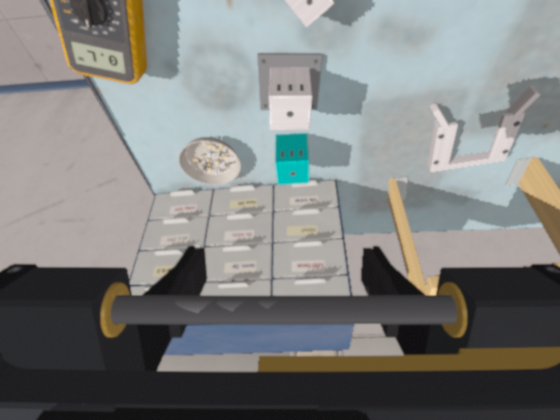

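The wrist view shows the can's top at (290,110), its flange around (290,80), and the whole stripper with its stop bar at (485,135).

```bash
cat > meas.py <<'E'
from h import *
import pickle,sys
def rect(f,C,win,zlo,zhi,z,name,ext=None):
    x0,x1,y0,y1=win;w=np.zeros(C.shape[:2],bool);w[y0:y1,x0:x1]=1
    m=(w&(C[:,:,2]>zlo)&(C[:,:,2]<zhi)&(f['depth']>0)).astype(np.uint8)
    m=cv2.morphologyEx(m,cv2.MORPH_OPEN,np.ones((2,2),np.uint8))
    n,l,st,c=cv2.connectedComponentsWithStats(m);i=1+np.argmax(st[1:,4]);ys,xs=np.where(l==i)
    P=onplane(f,np.c_[xs,ys],z)[:,:2] if z is not None else C[ys,xs][:,:2]
    r=cv2.minAreaRect((P*1000).astype(np.float32)); print(name,st[i],'c',np.round(r[0],1),'s',np.round(r[1],1),round(r[2],2),'zmed',round(float(np.median(C[ys,xs,2])),4)); return P,C[ys,xs]
E
python3 - <<'E'
from meas import *
f=pickle.load(open('w1.pkl','rb'));C=cloud(f)
for p in [(290,110),(290,118),(275,58),(450,140),(440,150),(510,140),(470,162),(350,100),(330,40)]: print(p,C[p[1],p[0]].round(4))
rect(f,C,(255,330,45,135),.0585,.07,.062,'cantop')
rect(f,C,(250,335,40,135),.003,.07,None,'base')
P,c=rect(f,C,(420,545,80,185),.0115,.03,.016,'strip16')
for z in (.016,):
    # rails: split in stripper coordinates
    th=np.radians(9.5);ex=np.array([np.cos(th),np.sin(th)]);ey=np.array([-ex[1],ex[0]])
    q=(c[:,:2]-[.650,.182]);X=q@ex*1000;Y=q@ey*1000
    for b in range(-75,60,10):
        s=(X>b)&(X<b+10)
        if s.sum(): 
            L=Y[s&(Y>0)];R=Y[s&(Y<0)]
            print(b,s.sum(),[ (v.min().round(1),v.max().round(1)) if len(v) else None for v in (L,R)])
E
```

```text
(290, 110) [ 0.5502 -0.0666  0.0642]
(290, 118) [ 0.5607 -0.067   0.064 ]
(275, 58) [ 0.5221 -0.081   0.0076]
(450, 140) [0.6452 0.1487 0.0171]
(440, 150) [0.6629 0.1408 0.0173]
(510, 140) [0.6484 0.2311 0.0185]
(470, 162) [0.6892 0.193  0.0176]
(350, 100) [0.5846 0.0084 0.0024]
(330, 40) [ 0.5084 -0.0208  0.0024]
cantop [ 270   94   43   37 1514] c [555.7 -65.9] s [44.3 46.4] 86.52 zmed 0.0638
base [ 258   54   66   77 4257] c [485.2 -61. ] s [ 73.1 288.1] 86.44 zmed 0.0301
strip16 [ 430   91  111   82 2582] c [642.7 184. ] s [119.9 124.2] 10.46 zmed 0.0175
-75 10 [(np.float64(54.7), np.float64(58.3)), (np.float64(-55.2), np.float64(-54.4))]
-65 129 [(np.float64(48.5), np.float64(62.1)), (np.float64(-59.8), np.float64(-49.2))]
-55 111 [(np.float64(42.8), np.float64(75.6)), (np.float64(-55.2), np.float64(-43.7))]
-45 201 [(np.float64(29.0), np.float64(75.2)), (np.float64(-51.0), np.float64(-27.5))]
-35 259 [(np.float64(28.2), np.float64(69.3)), (np.float64(-52.2), np.float64(-27.7))]
-25 230 [(np.float64(29.1), np.float64(67.1)), (np.float64(-51.8), np.float64(-18.8))]
-15 229 [(np.float64(28.3), np.float64(68.8)), (np.float64(-51.8), np.float64(-18.1))]
-5 218 [(np.float64(28.4), np.float64(67.0)), (np.float64(-51.7), np.float64(-18.4))]
5 204 [(np.float64(28.6), np.float64(66.7)), (np.float64(-52.1), np.float64(-18.3))]
15 213 [(np.float64(28.0), np.float64(67.8)), (np.float64(-51.9), np.float64(-18.4))]
25 189 [(np.float64(28.4), np.float64(67.5)), (np.float64(-51.6), np.float64(-17.2))]
35 366 [(np.float64(0.3), np.float64(68.7)), (np.float64(-52.0), np.float64(-0.4))]
45 123 [(np.float64(0.2), np.float64(68.8)), (np.float64(-51.4), np.float64(-0.1))]
55 5 [(np.float64(66.0), np.float64(68.5)), None]
```

Stripper: yaw 9.5°, home (0.650, 0.182), lips 56 mm apart as specified. Can: (0.555, −0.066), yaw about −3.5°, which matches the hand. Descending to grasp.

```bash

python3 -m inch '[{"x":0.05,"y":0.01,"z":-0.25,"twist":0,"hand":1},{"x":0.1,"y":0.02,"z":-0.5,"twist":0,"hand":1},{"x":0.2,"y":0.03,"z":-0.75,"twist":0,"hand":1},{"x":0.25,"y":0.03,"z":-0.9,"twist":0,"hand":1},{"x":0.25,"y":0.03,"z":-0.9,"twist":0,"hand":1}]'>/dev/null; python3 st.py
python3 -m inch '[{"x":0.03,"y":0,"z":-0.15,"twist":0,"hand":1},{"x":0.05,"y":0,"z":-0.3,"twist":0,"hand":1},{"x":0.05,"y":0,"z":-0.3,"twist":0,"hand":1}]'>/dev/null; python3 st.py
```

```text
12.15 p [ 0.5535 -0.0667  0.089 ] z [ 0.575 -0.029 -0.817] y [0.059 0.998 0.006] J [ 56.3   1.7 -53.6 131.2   5.8  12.6  84.5] F [-0.2 -0.6  0.6] w 0.999 0.0
12.53 p [ 0.5644 -0.0689  0.0325] z [ 0.578 -0.034 -0.815] y [0.062 0.998 0.003] J [ 28.6   9.2 -27.5 132.8  52.9   5.7  37.8] F [ 0.9 -1.   0. ] w 1.001 0.0
```

```bash

python3 -m inch '[{"x":0,"y":0,"z":0,"twist":0,"hand":-0.2},{"x":0,"y":0,"z":0,"twist":0,"hand":-0.4},{"x":0,"y":0,"z":0,"twist":0,"hand":-0.6},{"x":0,"y":0,"z":0,"twist":0,"hand":-0.6},{"x":0,"y":0,"z":0,"twist":0,"hand":-0.6}]' 30 >/dev/null; python3 st.py
python3 -m inch '[{"x":0.03,"y":0,"z":0.05,"twist":0,"hand":-0.6},{"x":0.03,"y":0,"z":0.1,"twist":0,"hand":-0.6},{"x":0.03,"y":0,"z":0.15,"twist":0,"hand":-0.6},{"x":0.03,"y":0,"z":0.2,"twist":0,"hand":-0.6},{"x":0.03,"y":0,"z":0.2,"twist":0,"hand":-0.6}]'>/dev/null; python3 st.py
python3 - <<'E'
from h import *
f=grab('scene');a=f['image'][170:370,180:420];cv2.imwrite('pics/s2.png',cv2.resize(a,None,fx=2.5,fy=2.5,interpolation=2)[:,:,::-1])
E
```

```text
13.15 p [ 0.5632 -0.0677  0.0325] z [ 0.577 -0.032 -0.816] y [0.061 0.998 0.003] J [ 29.    9.1 -28.  133.   52.4   5.8  38.4] F [-0.5 -2.   0.5] w 0.516 1.4
13.78 p [ 0.5692 -0.0676  0.0725] z [ 0.577 -0.033 -0.816] y [0.061 0.998 0.003] J [ 49.4   6.5 -48.2 130.2  26.8  11.2  64.7] F [-0.3  0.1 -2. ] w 0.505 30.0
```

View pics/s2.png

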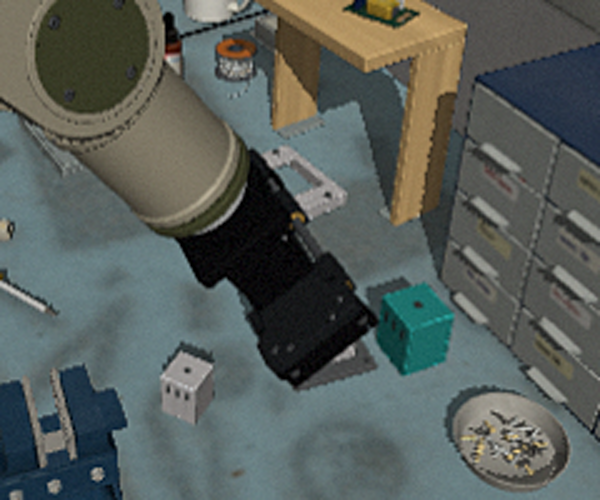

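```bash

python3 -m inch '[{"x":0,"y":0.15,"z":0,"twist":0.012,"hand":-0.6},{"x":0,"y":0.35,"z":0,"twist":0.024,"hand":-0.6},{"x":0,"y":0.55,"z":0,"twist":0.036,"hand":-0.6},{"x":0.01,"y":0.75,"z":0,"twist":0.048,"hand":-0.6},{"x":0.02,"y":0.9,"z":0,"twist":0.06,"hand":-0.6},{"x":0.02,"y":1,"z":0,"twist":0.072,"hand":-0.6},{"x":0.02,"y":1,"z":0,"twist":0.072,"hand":-0.6}]'>/dev/null; python3 st.py
```

```text
14.7 p [0.5728 0.134  0.0716] z [ 0.569  0.1   -0.817] y [-0.168  0.986  0.004] J [ 23.7   8.7 -46.4 128.3  50.2  16.1  34.1] F [-0.5 -1.1 -2.3] w 0.503 30.0
```

```bash

python3 -m inch '[{"x":0,"y":0.09,"z":0,"twist":0,"hand":-0.6},{"x":0,"y":0.175,"z":0,"twist":0,"hand":-0.6},{"x":0,"y":0.175,"z":0,"twist":0,"hand":-0.6}]'>/dev/null; python3 st.py
python3 - <<'E'
from h import *
import pickle
f=grab('wrist');save(f,'w2.png');pickle.dump(f,open('w2.pkl','wb'))
E
```

```text
15.07 p [0.573  0.1679 0.0719] z [ 0.569  0.099 -0.816] y [-0.166  0.986  0.003] J [ 17.9  10.1 -45.5 126.9  56.1  19.2  25. ] F [ 0.2  0.1 -1.7] w 0.504 30.0
```

View pics/w2.png

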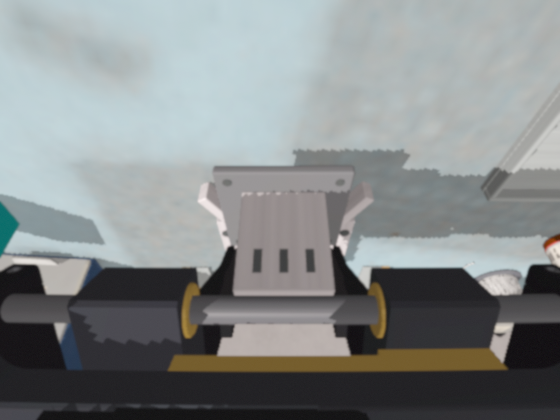

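The base hangs square in the hand: its rear flange edge runs from (215,168) to (354,168), and the lead-in tips at (208,195) and (365,195) sit evenly on either side.

```bash
python3 - <<'E'
from h import *
import pickle
f=pickle.load(open('w2.pkl','rb'));C=cloud(f)
th=np.radians(9.5);ex=np.array([np.cos(th),np.sin(th)]);ey=np.array([-ex[1],ex[0]])
def S(p): q=p[:2]-[.650,.182]; return np.round([q@ex*1000,q@ey*1000,p[2]*1000],1)
for p in [(219,178),(350,178),(219,169),(350,169),(284,178),(208,196),(364,196),(284,230)]: print(p,S(C[p[1],p[0]]))
# flange side edges on rows 176-186 by depth jump
for r in (176,180,184):
    z=C[r,:,2]; xs=np.where((z>.03)&(np.arange(560)>180)&(np.arange(560)<390))[0]
    print(r,xs.min(),xs.max(),S(C[r,xs.min()]),S(C[r,xs.max()]))
E
```

```text
(219, 178) [-119.1  -33.2   47.5]
(350, 178) [-118.5   32.9   47. ]
(219, 169) [-122.4  -33.1   44.3]
(350, 169) [-122.9   32.5   44.9]
(284, 178) [-119.    -0.5   47.4]
(208, 196) [-64.3 -53.4  14.7]
(364, 196) [-65.3  55.6  15.5]
(284, 230) [-108.2   -0.5   71.5]
176 213 354 [-119.9  -36.2   46.8] [-120.2   34.7   47.1]
180 214 353 [-116.6  -36.3   46.5] [-116.5   34.9   46.5]
184 215 352 [-114.6  -36.    47.5] [-112.6   35.1   45.8]
```

```bash

python3 -m inch '[{"x":0,"y":0.005,"z":-0.06,"twist":0,"hand":-0.6},{"x":0,"y":0.005,"z":-0.12,"twist":0,"hand":-0.6},{"x":0,"y":0.005,"z":-0.17,"twist":0,"hand":-0.6},{"x":0,"y":0.005,"z":-0.185,"twist":0,"hand":-0.6},{"x":0,"y":0.005,"z":-0.185,"twist":0,"hand":-0.6}]'>/dev/null; python3 st.py
```

```text
15.75 p [0.5732 0.1682 0.035 ] z [ 0.569  0.098 -0.816] y [-0.165  0.986  0.003] J [ 11.8  14.4 -39.8 128.1  73.4  18.3   8.1] F [-0.   0.6 -2.1] w 0.502 30.0
```

```bash

python3 -m inch '[{"x":0,"y":0,"z":-0.01,"twist":0,"hand":-0.6},{"x":0,"y":0,"z":-0.01,"twist":0,"hand":-0.6}]'>/dev/null; python3 st.py
```

```text
16.0 p [0.5733 0.169  0.0332] z [ 0.57   0.099 -0.816] y [-0.166  0.986  0.003] J [ 11.4  14.7 -39.6 128.2  74.5  18.3   7.1] F [ 1.4 -0.5 -1.8] w 0.502 30.0
```

```bash

python3 -m inch '[{"x":0,"y":0,"z":-0.005,"twist":0,"hand":-0.6},{"x":0.06,"y":0.01,"z":-0.005,"twist":0,"hand":-0.6},{"x":0.12,"y":0.02,"z":-0.005,"twist":0,"hand":-0.6},{"x":0.18,"y":0.03,"z":-0.005,"twist":0,"hand":-0.6},{"x":0.24,"y":0.04,"z":-0.005,"twist":0,"hand":-0.6},{"x":0.24,"y":0.04,"z":-0.005,"twist":0,"hand":-0.6}]'>/dev/null; python3 st.py
```

```text
16.75 p [0.6225 0.1774 0.0325] z [ 0.57   0.099 -0.816] y [-0.166  0.986  0.004] J [ 11.1  20.5 -38.7 121.5  73.4  20.4  11.7] F [1.3 0.1 3.3] w 0.506 30.0
```

```bash

python3 -m inch '[{"x":0.06,"y":0.01,"z":0,"twist":0,"hand":-0.6},{"x":0.11,"y":0.018,"z":0,"twist":0,"hand":-0.6},{"x":0.15,"y":0.025,"z":0,"twist":0,"hand":-0.6},{"x":0.17,"y":0.029,"z":0,"twist":0,"hand":-0.6},{"x":0.17,"y":0.029,"z":0,"twist":0,"hand":-0.6}]'>/dev/null; python3 st.py
python3 -m inch '[{"x":0.01,"y":0.002,"z":0,"twist":0,"hand":-0.6},{"x":0.015,"y":0.003,"z":0,"twist":0,"hand":-0.6},{"x":0.015,"y":0.003,"z":0,"twist":0,"hand":-0.6}]'>/dev/null; python3 st.py
```

```text
17.38 p [0.6556 0.1833 0.0325] z [ 0.57   0.099 -0.816] y [-0.167  0.986  0.004] J [ 11.   24.2 -38.6 116.9  71.9  21.9  15.4] F [ 1.  -0.1  3.3] w 0.498 30.0
17.75 p [0.6582 0.1838 0.0325] z [ 0.57   0.099 -0.816] y [-0.167  0.986  0.003] J [ 11.   24.5 -38.6 116.5  71.8  22.1  15.8] F [-2.5 -1.3  7.4] w 0.506 30.0
```

```bash

python3 -m inch '[{"x":0.008,"y":0.001,"z":0,"twist":0,"hand":-0.6},{"x":0.008,"y":0.001,"z":0,"twist":0,"hand":-0.6}]'>/dev/null; python3 st.py
python3 -m inch '[{"x":0.008,"y":0.001,"z":0,"twist":0,"hand":-0.6},{"x":0.008,"y":0.001,"z":0,"twist":0,"hand":-0.6}]'>/dev/null; python3 st.py
python3 - <<'E'
from h import *
import pickle
f=grab('wrist');save(f,'w3.png');pickle.dump(f,open('w3.pkl','wb'))
E
```

```text
18.0 p [0.6597 0.1841 0.0325] z [ 0.57   0.099 -0.816] y [-0.167  0.986  0.003] J [ 10.9  24.7 -38.6 116.3  71.7  22.1  15.9] F [-3.4  0.1  6.7] w 0.506 30.0
18.25 p [0.6613 0.1843 0.0325] z [ 0.57   0.099 -0.816] y [-0.167  0.986  0.003] J [ 10.9  24.8 -38.6 116.   71.6  22.2  16.1] F [-1.6 -0.4  7.6] w 0.504 30.0
```

View pics/w3.png

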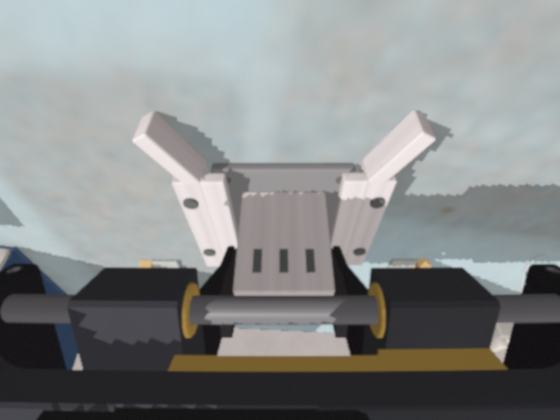

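```bash
python3 - <<'E'
from h import *
import pickle
f=pickle.load(open('w3.pkl','rb'));C=cloud(f)
th=np.radians(9.5);ex=np.array([np.cos(th),np.sin(th)]);ey=np.array([-ex[1],ex[0]])
def S(p): q=p[:2]-[.650,.182]; return np.round([q@ex*1000,q@ey*1000,p[2]*1000],1)
g=cv2.cvtColor(f['image'],cv2.COLOR_RGB2GRAY).astype(int)
print('col285',list(zip(range(158,178),g[158:178,285])))
print('col218',g[166:186,218]); print('col348',g[166:186,348])
for r in (162,165,168,170,173,177): print(r,S(C[r,285]),S(onplane(f,[(285,r)],.006)[0]))
for p in [(215,175),(215,178),(215,182),(350,176),(350,180),(220,220),(350,220)]: print(p,S(C[p[1],p[0]]),S(onplane(f,[p],.016)[0]))
E
```

```text
col285 [(158, np.int64(181)), (159, np.int64(181)), (160, np.int64(181)), (161, np.int64(178)), (162, np.int64(162)), (163, np.int64(136)), (164, np.int64(122)), (165, np.int64(121)), (166, np.int64(124)), (167, np.int64(129)), (168, np.int64(138)), (169, np.int64(150)), (170, np.int64(157)), (171, np.int64(157)), (172, np.int64(155)), (173, np.int64(153)), (174, np.int64(153)), (175, np.int64(153)), (176, np.int64(153)), (177, np.int64(153))]
col218 [ 87  89  93  99 104 107 122 154 179 189 192 192 193 195 201 214 229 235
 233 231]
col348 [124 129 137 148 153 153 160 175 188 193 197 198 200 205 215 229 236 236
 234 234]
162 [-34.1   1.6   1.6] [-38.5   1.6   6. ]
165 [-34.4   1.6   4. ] [-36.4   1.6   6. ]
168 [-34.4   1.6   6.1] [-34.3   1.6   6. ]
170 [-34.2   1.6   7.3] [-32.9   1.6   6. ]
173 [-32.1   1.6   7.3] [-30.7   1.6   6. ]
177 [-28.8   1.6   7. ] [-27.7   1.6   6. ]
(215, 175) [-36.7 -31.8  12.9] [-40.1 -30.8  16. ]
(215, 178) [-37.  -31.5  15. ] [-38.  -31.2  16. ]
(215, 182) [-36.3 -31.3  17. ] [-35.2 -31.6  16. ]
(350, 176) [-37.2  32.3  13.9] [-39.4  31.7  16. ]
(350, 180) [-37.9  31.8  17.2] [-36.6  32.1  16. ]
(220, 220) [ -6.  -33.6  17.6] [ -3.6 -34.2  16. ]
(350, 220) [-6.4 37.  17.9] [-3.5 37.7 16. ]
```

The flange's rear face is about 2.7 mm inside the rail ends, and home should be 4 mm. I'll push a little further until the stop is felt.

```bash

python3 -m inch '[{"x":0.008,"y":0.001,"z":0,"twist":0,"hand":-0.6},{"x":0.008,"y":0.001,"z":0,"twist":0,"hand":-0.6}]'>/dev/null; python3 st.py
python3 -m inch '[{"x":0.008,"y":0.001,"z":0,"twist":0,"hand":-0.6},{"x":0.008,"y":0.001,"z":0,"twist":0,"hand":-0.6}]'>/dev/null; python3 st.py
```

```text
18.55 p [0.6628 0.1845 0.0325] z [ 0.57   0.099 -0.816] y [-0.167  0.986  0.003] J [ 10.9  25.  -38.6 115.8  71.6  22.3  16.3] F [-3.7 -1.2  7.6] w 0.502 30.0
18.8 p [0.6636 0.1846 0.0324] z [ 0.569  0.098 -0.816] y [-0.167  0.986  0.002] J [ 10.9  25.1 -38.6 115.7  71.5  22.4  16.5] F [-18.4  -4.8  20.2] w 0.501 30.0
```

Firm stop (18 N), so the base is home. I'll ease off slightly and lift.

```bash

python3 -m inch '[{"x":-0.003,"y":0,"z":0.02,"twist":0,"hand":-0.6},{"x":-0.003,"y":0,"z":0.05,"twist":0,"hand":-0.6},{"x":-0.003,"y":0,"z":0.08,"twist":0,"hand":-0.6},{"x":-0.003,"y":0,"z":0.11,"twist":0,"hand":-0.6},{"x":-0.003,"y":0,"z":0.14,"twist":0,"hand":-0.6}]' 40 >/dev/null; python3 st.py
python3 -m inch '[{"x":0,"y":0,"z":0.03,"twist":0,"hand":-0.6},{"x":0,"y":0,"z":0.06,"twist":0,"hand":-0.6},{"x":0,"y":0,"z":0.09,"twist":0,"hand":-0.6},{"x":0,"y":0,"z":0.12,"twist":0,"hand":-0.6},{"x":0,"y":0,"z":0.15,"twist":0,"hand":-0.6},{"x":0,"y":0,"z":0.15,"twist":0,"hand":-0.6}]'>/dev/null; python3 st.py
```

```text
19.43 p [0.6638 0.1842 0.0603] z [ 0.569  0.098 -0.816] y [-0.166  0.986  0.003] J [ 14.3  22.9 -42.2 114.9  63.8  24.   24.1] F [-2.9 -1.  -2.3] w 0.5 40.0
20.18 p [0.6645 0.1844 0.091 ] z [ 0.57   0.099 -0.815] y [-0.166  0.986  0.003] J [ 17.9  20.6 -46.1 113.8  56.6  26.   31.1] F [ 0.1  0.5 -0.7] w 0.502 40.0
```

```bash

python3 -m inch '[{"x":-0.02,"y":0,"z":0.02,"twist":0,"hand":-0.6},{"x":-0.15,"y":-0.02,"z":0.02,"twist":0,"hand":-0.6},{"x":-0.3,"y":-0.05,"z":0.02,"twist":0,"hand":-0.6},{"x":-0.45,"y":-0.07,"z":0.02,"twist":0,"hand":-0.6},{"x":-0.55,"y":-0.09,"z":0.02,"twist":0,"hand":-0.6},{"x":-0.55,"y":-0.09,"z":0.02,"twist":0,"hand":-0.6}]' >/dev/null; python3 st.py
python3 - <<'E'
from h import *
import pickle
f=grab('wrist');save(f,'w4.png');pickle.dump(f,open('w4.pkl','wb'))
E
```

```text
20.93 p [0.553  0.1657 0.094 ] z [ 0.57   0.097 -0.816] y [-0.166  0.986  0.001] J [ 25.7   4.8 -53.2 128.4  43.8  19.4  35.4] F [ 0.5 -1.3 -0.4] w 0.501 40.0
```

View pics/w4.png

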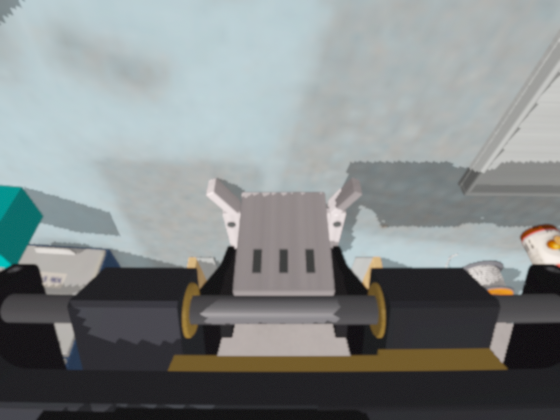

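The can is free and the flange is no longer with it. Next stop is the tray.

```bash

python3 -m inch '[{"x":-0.02,"y":0.15,"z":0,"twist":0,"hand":-0.6},{"x":-0.06,"y":0.35,"z":0,"twist":0,"hand":-0.6},{"x":-0.1,"y":0.55,"z":0,"twist":0,"hand":-0.6},{"x":-0.15,"y":0.75,"z":0,"twist":0,"hand":-0.6},{"x":-0.2,"y":0.9,"z":0,"twist":0,"hand":-0.6},{"x":-0.21,"y":1,"z":0,"twist":0,"hand":-0.6},{"x":-0.21,"y":1,"z":0,"twist":0,"hand":-0.6}]' >/dev/null; python3 st.py
python3 -m inch '[{"x":0,"y":0,"z":-0.08,"twist":0,"hand":-0.6},{"x":0,"y":0,"z":-0.16,"twist":0,"hand":-0.6},{"x":0,"y":0,"z":-0.22,"twist":0,"hand":-0.6},{"x":0,"y":0,"z":-0.26,"twist":0,"hand":-0.6},{"x":0,"y":0,"z":-0.26,"twist":0,"hand":-0.6}]' >/dev/null; python3 st.py
python3 - <<'E'
from h import *
import pickle
f=grab('top');a=f['image'][110:290,160:400];cv2.imwrite('pics/t5.png',cv2.resize(a,None,fx=3.3,fy=3.3,interpolation=2)[:,:,::-1])
E
```

```text
21.85 p [0.5117 0.3687 0.0939] z [ 0.568  0.102 -0.817] y [-0.168  0.986  0.005] J [ -2.2  18.8 -55.2 117.7  65.7  42.4  -0.6] F [-0.1  0.3 -1.3] w 0.503 40.0
22.48 p [0.5121 0.3657 0.0415] z [ 0.569  0.098 -0.817] y [-0.166  0.986  0.003] J [ -6.5  24.3 -50.9 119.5  76.   41.8 -10.2] F [-0.7  0.5 -1.1] w 0.504 40.0
```

View pics/t5.png

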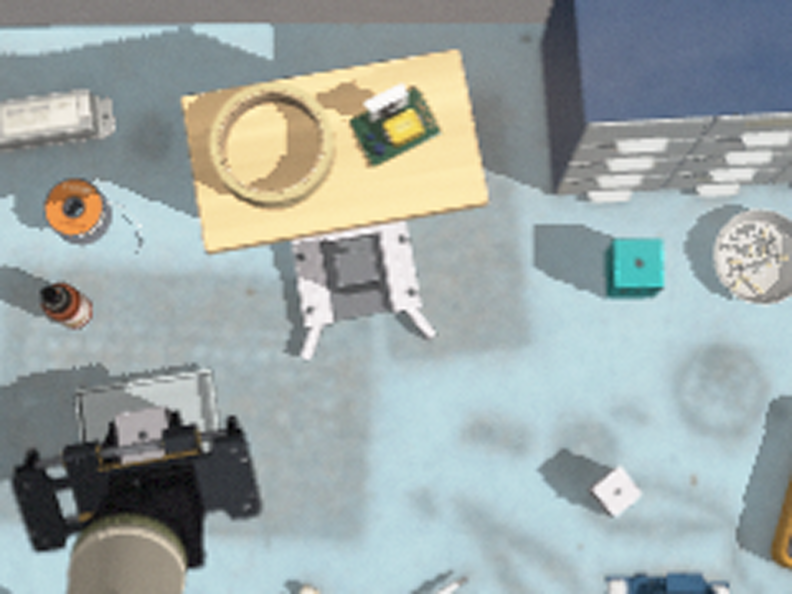

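The base with its post sits in the stripper, and the can is over the middle of the tray. I'll lower to contact.

```bash

python3 -m inch '[{"x":0,"y":0,"z":-0.02,"twist":0,"hand":-0.6},{"x":0,"y":0,"z":-0.04,"twist":0,"hand":-0.6},{"x":0,"y":0,"z":-0.045,"twist":0,"hand":-0.6},{"x":0,"y":0,"z":-0.045,"twist":0,"hand":-0.6}]' >/dev/null; python3 st.py
python3 -m inch '[{"x":0,"y":0,"z":-0.006,"twist":0,"hand":-0.6},{"x":0,"y":0,"z":-0.006,"twist":0,"hand":-0.6}]' >/dev/null; python3 st.py
```

```text
23.02 p [0.5119 0.3664 0.033 ] z [ 0.569  0.099 -0.816] y [-0.166  0.986  0.003] J [ -7.2  25.3 -50.2 119.7  77.8  41.8 -11.9] F [-1.2 -1.2 -0.5] w 0.509 40.0
23.27 p [0.512  0.3663 0.0319] z [ 0.569  0.099 -0.816] y [-0.166  0.986  0.003] J [ -7.3  25.4 -50.1 119.8  78.1  41.8 -12.1] F [-0.1 -0.2 -0.2] w 0.508 40.0
```

```bash

python3 -m inch '[{"x":0,"y":0,"z":-0.006,"twist":0,"hand":-0.6},{"x":0,"y":0,"z":-0.006,"twist":0,"hand":-0.6}]' >/dev/null; python3 st.py
python3 -m inch '[{"x":0,"y":0,"z":-0.006,"twist":0,"hand":-0.6},{"x":0,"y":0,"z":-0.006,"twist":0,"hand":-0.6}]' >/dev/null; python3 st.py
```

```text
23.52 p [0.5119 0.3663 0.0306] z [ 0.569  0.099 -0.816] y [-0.166  0.986  0.003] J [ -7.4  25.5 -50.  119.8  78.3  41.8 -12.4] F [ 0.4  0.1 -0.7] w 0.5 40.0
23.77 p [0.5125 0.3668 0.0304] z [ 0.571  0.099 -0.815] y [-0.166  0.986  0.003] J [ -7.5  25.6 -49.9 119.8  78.6  41.8 -12.6] F [-1.7 -0.4  5.1] w 0.504 40.0
```

Contact felt (5 N). Releasing and backing out along the tool axis.

```bash

python3 -m inch '[{"x":0,"y":0,"z":0,"twist":0,"hand":0.2},{"x":0,"y":0,"z":0,"twist":0,"hand":0.5},{"x":0,"y":0,"z":0,"twist":0,"hand":0.8},{"x":0,"y":0,"z":0,"twist":0,"hand":0.8}]' >/dev/null; python3 st.py
python3 -m inch '[{"x":-0.02,"y":0,"z":0.1,"twist":0,"hand":0.8},{"x":-0.05,"y":0,"z":0.25,"twist":0,"hand":0.8},{"x":-0.1,"y":0,"z":0.4,"twist":0,"hand":0.8},{"x":-0.15,"y":0,"z":0.6,"twist":0,"hand":0.8},{"x":-0.2,"y":0,"z":0.8,"twist":0,"hand":0.8},{"x":-0.2,"y":0,"z":0.8,"twist":0,"hand":0.8}]' >/dev/null; python3 st.py
python3 - <<'E'
from meas import *
f=grab('wrist');a=f['image'];g=grab('scene')['image'][150:320,180:380]
g=cv2.resize(g,(494,420)); b=np.hstack([cv2.resize(a[:,:],(300,225)),cv2.resize(g,(480,408))[:225*0+408][:225]]) if 0 else None
o=np.zeros((420,800,3),np.uint8);o[:225,:300]=cv2.resize(a,(300,225));o[:408,310:790]=cv2.resize(g,(480,408));cv2.imwrite('pics/e.png',o[:,:,::-1])
t=grab('top');C=cloud(t)
rect(t,C,(180,235,215,270),.045,.08,.060,'can')
th=np.radians(9.5);ex=np.array([np.cos(th),np.sin(th)]);ey=np.array([-ex[1],ex[0]])
P,c=rect(t,C,(255,290,175,210),.04,.07,.054,'post');m=(c[:,:2].mean(0)-[.65,.182])*1000;print('post in stripper',m@ex,m@ey)
E
```

```text
24.27 p [0.5119 0.3663 0.0294] z [ 0.569  0.099 -0.816] y [-0.166  0.986  0.003] J [ -7.5  25.7 -49.9 119.8  78.6  41.8 -12.6] F [-0.3  0.7  0.7] w 0.843 0.0
25.02 p [0.4724 0.3678 0.193 ] z [ 0.574  0.101 -0.813] y [-0.167  0.986  0.004] J [  7.1   3.2 -63.9 116.1  42.   44.1  17.2] F [0.8 0.5 0.6] w 0.901 0.0
can [196 235  18  17 226] c [500.  359.8] s [43.7 46.5] 9.31 zmed 0.0593
post [263 186  13  13 131] c [647.3 177.2] s [32.2 34.5] 9.18 zmed 0.0528
post in stripper -2.243051527019357 -4.543625734972427
```

View pics/e.png

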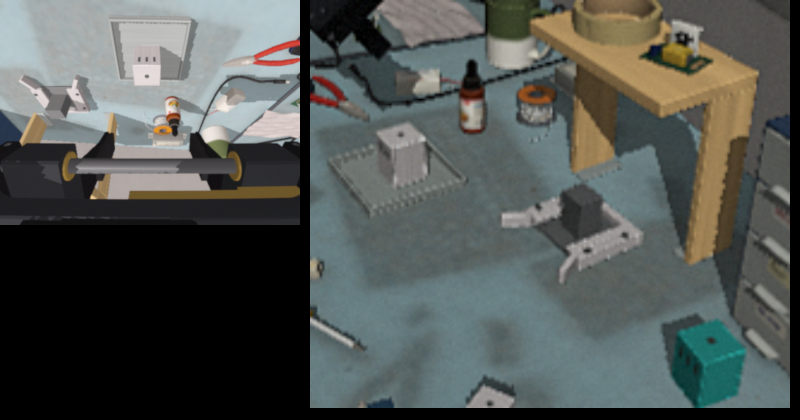

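The can stands upright in the tray. I'll check that the base is home by measuring post and rails together in one view.

```bash
python3 - <<'E'
from meas import *
th=np.radians(9.5);ex=np.array([np.cos(th),np.sin(th)]);ey=np.array([-ex[1],ex[0]])
for n in ('wrist','scene','top'):
    f=grab(n);C=cloud(f);ok=f['depth']>0
    q=(C[:,:,:2]-[.650,.182]);X=q@ex*1000;Y=q@ey*1000;Z=C[:,:,2]*1000
    post=ok&(abs(X)<35)&(abs(Y)<27)&(Z>35)&(Z<75)
    ptop=post&(Z>50)
    lip=ok&(X>-60)&(X<60)&(abs(Y)<60)&(Z>13)&(Z<22)
    r=lambda a:np.percentile(a,[1,50,99]).round(1) if a.size else None
    print(n,'ptop',ptop.sum(),r(X[ptop]),r(Y[ptop]),r(Z[ptop]))
    print('  lipL in/out',r(Y[lip&(Y>15)&(abs(X)<30)]),'lipR',r(Y[lip&(Y<-15)&(abs(X)<30)]))
    b=lip&(abs(Y)>29)&(abs(Y)<36); print('  lip X',r(X[b]),'bar X',r(X[lip&(abs(Y)<20)&(X>25)]))
    fl=ok&(abs(Y)<25)&(X<-22)&(X>-60)&(Z>3)&(Z<12);print('  flange X',r(X[fl]),r(Z[fl]))
E
```

```text
wrist ptop 594 [-12.9  -1.9  17.2] [-16.    3.3  18.5] [50.1 56.1 57.3]
  lipL in/out [16.8 41.7 54.1] lipR [-51.7 -39.1 -25.6]
  lip X [-37.4 -11.6  45.5] bar X [38.3 40.6 49.6]
  flange X [-36.  -30.4 -22.1] [3.1 7.6 9.3]
scene ptop 107 [-15.2  -0.8  15. ] [-19.1  -2.9  16.1] [50.1 53.6 56.1]
  lipL in/out [27.7 41.7 53.3] lipR [-52.8 -38.8 -16.3]
  lip X [-39.1  -9.6  44.6] bar X [36.9 41.9 47.8]
  flange X [-36.  -29.9 -22.9] [3.2 5.6 8.1]
top ptop 117 [-13.    1.   16.2] [-19.1  -2.   14.7] [50.3 53.7 57.9]
  lipL in/out [27.3 39.3 52. ] lipR [-53.4 -41.4 -29. ]
  lip X [-38.4   2.3  42.8] bar X [37.3 41.  43.8]
  flange X [-52.4 -28.9 -22. ] [ 3.1  5.9 10.1]
```

```bash
python3 -c "
from plant import robot
print(robot.hand_in())"
```

```text
the job is handed in; nothing more can be done
None
```

Handed in at about 25 s of the 58 s allowed: the base was pushed against the stop bar and measures home under the lips to within 1–2 mm, the can was lifted off and set upright, open end down, in the tray, and nothing touched the dropper bottle, screw dish or solder reel.

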